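Wedge a press-fit pump cover off evenly

TASK

Take the orange-handled wedge from its blue stand and wedge the aluminium cover off the green pump housing, pushing the blade down into the pry notches at the two ends of the seam in turn until the cover has come at least 10 mm away from the green half at both ends. Work it off evenly: never let one end get more than 8 mm ahead of the other, and do not push the cover with the gripper. Then hang the wedge back upright in its stand, let go, and leave everything else where it is.

Things in the scene. Friction and masses are not known exactly. Their poses are not given: they have to be found in the camera images.
- housing: Fixed half of a pump housing with its base plate, bolted to the bench: green casting 70 mm thick (x -70 to 0), 180 mm long (y), top at 90 mm. Origin: on the bench under the seam's middle. x points across the seam from the green half to the press-fit cover (away from the robot), y along the seam (left), z up. The base plate (8 mm thick) lies under both halves.
- cover: Bare aluminium half, 50 mm thick (x), 180 mm long, top at 90 mm, a press fit on 10 mm dowels of the green half. Axes as the housing; origin in its seam face, at the left notch's y, 50 mm above the bench. It slides away along housing +x and can skew about the vertical; each end resists with about 5 N friction and stays where pushed. Only the wedge may push it.
- notch_left (a point): Pry notch at the left (housing +y) end of the seam: point fixed to the green half, on the closed seam's plane, 68 mm from its middle, at the top (90 mm). Cut 4.5 mm into each half: a vertical slot 9 mm wide when closed, bevelled over its top 8 mm to an 18 mm mouth; it spans y 45 to 90 mm (open at the end face) down to the base plate. Yellow mark beside it.
- notch_right (a point): The same notch at the right (housing -y) end, mirrored.
- left_end (a joint): How far the cover has come off the green half at the left notch, m: 0 closed, at most 0.030.
- right_end (a joint): How far the cover has come off the green half at the right notch, m: 0 closed, at most 0.030.
- wedge_grip (a point): Centre of the wedge's orange handle, 30 (x) x 36 (y) x 64 mm, z up; 0.2 to 0.45 kg. Below it: flange 46 x 52 x 6 mm, underside 38 mm below here; steel blade 80 mm long, 30 mm wide (y), tip 118 mm below here. Flat blade face vertical at x = -13 mm (it goes against the green half); sloping face from x = -10.5 mm at the tip to +13 mm under the flange.
- stand_top (a point): Centre of the mouth of the wedge's fixed blue steel stand, 74 (x) x 80 (y) mm, 92 mm tall, +x away from the robot, z up, with a pocket 33 (x) x 37 (y) mm down to 8 mm above the bench. The wedge hangs in it point down, its axes parallel to the stand's, the flange resting on the stand's top, so that the handle's centre is 38 mm above this point.
- spray_can: Bystander: spray can, red, 54 mm across, 150 mm tall; leave it alone.
- grease_jar: Bystander: grease jar, red with yellow lid, 72 mm across, 85 mm tall; leave it alone.
- hammer: Bystander: hammer lying flat; leave it alone.
- wrench: Bystander: wrench lying flat; leave it alone.
- spare_gear: Bystander: spare steel gear, 94 mm across, 34 mm tall; leave it alone.
- mug: Bystander: blue mug, 80 mm across, 90 mm tall; leave it alone.
- screwdriver: Bystander: screwdriver lying flat; leave it alone.
- parts_bin: Bystander: open yellow parts bin, 110 x 160 x 60 mm; leave it alone.
Mind the look-alikes: they are no part of the job. What is shaped like the part that bears wedge_grip but purple is not meant. What is shaped like the part that bears stand_top but purple is not meant.

How it is judged:
By the outcome, as a careful person would: the job done as asked, in the order asked, and still so for the second after the job is handed in, with the robot touching nothing.
It also fails if it takes over 64 s, if anything falls off the work surface, if the arm or the gripper's body presses on something with over 40 N, if the wrist force passes 120 N, or if a joint passes its speed limit or range.

ROBOT

A 7-joint arm with a two-finger parallel gripper is mounted at the origin on the work surface. World frame = base frame: x ahead of the robot, y to its left, z up, the work surface at z = 0. Lengths are in m, angles in rad, forces in N, time in s.
With the tool pointing down it reaches from about 0.425 to 0.925 m from the base axis. Payload 6.8 kg.
Tool frame: the origin (TCP) lies midway between the tips of the shut fingers; the grasp point (between the pads) lies 19 mm behind it; z points along the fingers, y is the line along which they close (so a half turn about z gives the same grasp; the last joint's range is limited). The gripper opens to 88 mm and grips with 3 to 60 N. Pads are 20 mm wide; open, the fingers measure 115 mm over their backs; the gripper's body (75 mm by 178 mm) begins 61 mm behind the grasp point.
Start: joints at [-1.242, 0.477, 0.022, 1.555, -0.011, 1.109, -0.083], TCP at [0.286, 0.612, 0.223] pointing down, gripper open.
Joint ranges: [-2.96, 2.96], [-0.34, 2.1], [-1.41, 1.46], [0.24, 2.44], [-1.37, 4.51], [0.17, 1.92], [-2.96, 2.96]. Speed limits (rad/s): [2.39, 2.39, 3.14, 3.14, 3.14, 3.14, 3.14].

INTERFACE

Orientations are given as [roll, pitch, yaw] about the fixed x, y, z axes, in that order (R = Rz(yaw) Ry(pitch) Rx(roll)).
In Python, from rig import arm gives the robot as it stands.
- The arm moves only by the tool arm_command, never from a script. Its argument "commands" is a list of rows, each an object of numbers: "dx", "dy", "dz": the shift along the world's x, y, z in m; "turn": the turn about the world's z in degrees; "claw": the closure in counts, from 0 (fully open) to 255 (shut). In form: [{"dx": .., "dy": .., "dz": .., "turn": .., "claw": ..}, ...]. A call has 1 to 12 rows; each row is the pose to reach, as a shift and turn from the pose commanded when the call began; what a row does not reach only later rows make up. A row lasts 1/8 s, in which the tool goes at most 62.5 mm and 10.7 degrees, less where a joint would pass 70% of its speed; a pose out of reach is approached as far as the arm can. A call with a gripper value outside its range is refused whole. The fingers move at their own pace and stop on an object; "squeeze" is the grip in N (left out, the last holds). Time passes only in rows, so rows that repeat a pose let the fingers close. It gives the time, the measured TCP pose, the force, the opening and the grip force at its end, in the units of the state.
- arm.sense(): the state, without advancing time (a new reading comes with each control period).
- arm.read_camera(name): name is "side" or "top" or "wrist"; returns (picture, depth): 480x640x3 uint8, red, green, blue; 480x640 float32, m along the optical axis (not along the pixel's ray), 0 where there is no reading.
- arm.get_calibration(name): a dict with "fx", "fy", "cx", "cy" (pixels), "world_from_camera" (4x4, takes a point from camera to world coordinates). Camera axes: x right, y up, looking along -z (the intrinsics and any distortion apply to the point x, -y, -z); pixel columns grow to the right and rows downward; lengths in m; the calibration is good to about 2 mm. A picture is of the moment at which its call begins: read the wrist's pose just before it. get_calibration takes no time and is no camera call; for the wrist camera it gives the pose at the moment of the call.
- arm.job_done(): hands the job in; it is judged then, once.
The state is a dict: "t": time; "joints": joint angles; "joint_velocities": joint speeds; "joint_efforts": joint torques, N m; "eef_pos": TCP position; "orientation": TCP orientation; "force": force on the tool from outside, world axes, zero at the start; "moment": the same for the moment, N m; "width": opening from 0.0 (shut) to 1.0 (fully open); "finger_force": force on a finger pad.
Only numpy, scipy, OpenCV 4.12 (cv2) and the standard library are available. Lean on these libraries where they do the work, as an engineer would, in place of code of your own. Each camera call takes 0.05 s, during which the arm holds its last target. There are 200 camera calls.

## Working session

There is one attempt and no reset: what is moved stays moved. The work goes in short steps, Python scripts to look and compute and a tool call to move; the robot and the scene stay as the last step left them, time stands still between calls to the robot, and variables do not carry over. Pictures are saved under pics/ and viewed, at most 10 in all, crops included, and the job is handed in when it is done.

Besides the shell and the picture viewer there is one more tool, called after ">>>" as name([rows], argument=value, ...), one row to a line, values as JSON. arm_command: Moves the arm, as the interface text tells. Its arguments: {"type":"object","properties":{"commands":{"type":"array"},"squeeze":{"type":"number"}},"required":["commands"]}

```bash
mkdir -p pics; cat > h.py <<'E'
import numpy as np,cv2
from rig import arm
E
python3 - <<'E'
from h import *
print(arm.sense())
for n in("top","side"):
    p,d=arm.read_camera(n);c=arm.get_calibration(n)
    np.savez(f"{n}0.npz",p=p,d=d,**{k:np.array(v) for k,v in c.items() })
    cv2.imwrite(f"pics/{n}0.png",p[:,:,::-1]);print(n,c)
E
```

```text
{'t': 0.0, 'joints': array([-1.24212882,  0.47776594,  0.02233683,  1.5564312 , -0.011514  ,
        1.10931072, -0.08308786]), 'joint_velocities': array([ 9.99507775e-04, -7.66448801e-04,  6.74867569e-04, -6.12033892e-05,
       -6.47568400e-04, -8.27329583e-04,  1.01250318e-04]), 'joint_efforts': array([-7.61999363e-04, -5.82853031e+01,  1.53449770e+00, -2.72614270e+01,
       -5.43085684e-02,  1.70599198e-02,  1.53227875e-04]), 'eef_pos': array([0.28528825, 0.61108644, 0.22171313]), 'orientation': array([-3.13980928e+00,  1.17815950e-04,  2.70485554e+00]), 'force': array([0.28555574, 0.12895778, 0.21257386]), 'moment': array([-0.00878971, -0.01491049,  0.07236134]), 'finger_force': 0.0, 'width': 0.999850338322758}
top {'fx': 597.0163369955606, 'fy': 597.0163369955606, 'cx': 315.5110139676521, 'cy': 247.14905754663877, 'world_from_camera': array([[-0.00713896,  0.99749869, -0.07032348,  0.46121982],
       [-0.99973129, -0.00867056, -0.02149822, -0.02382436],
       [-0.02205419,  0.0701511 ,  0.99729255,  1.53869291],
       [ 0.        ,  0.        ,  0.        ,  1.        ]])}
side {'fx': 499.42554323713546, 'fy': 499.42554323713546, 'cx': 317.7029020693948, 'cy': 251.78144983441823, 'world_from_camera': array([[ 0.90718956,  0.30852383, -0.28604223,  0.227464  ],
       [-0.42070661,  0.67107506, -0.6104623 , -0.72720273],
       [ 0.00361364,  0.67414488,  0.73859029,  0.97444363],
       [ 0.        ,  0.        ,  0.        ,  1.        ]])}
```

View pics/top0.png

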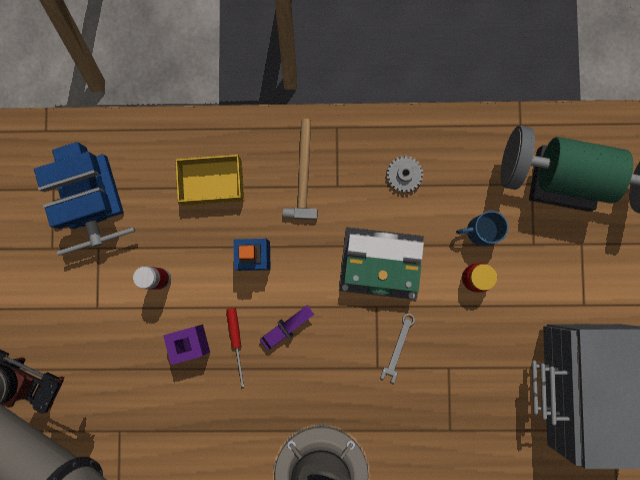

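View pics/side0.png

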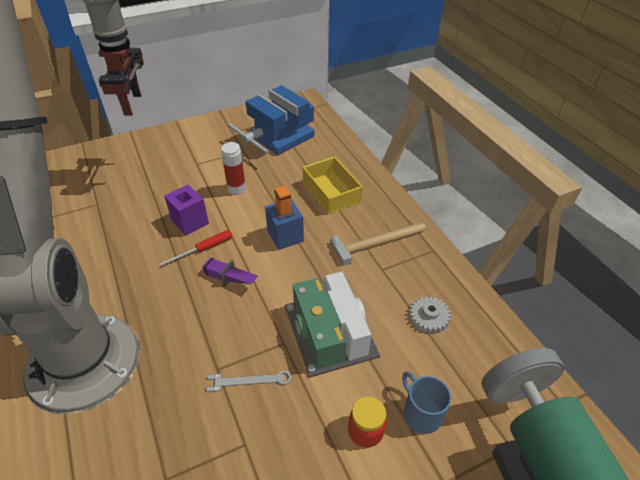

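The top view shows the orange handle at (247,253) on the blue stand (252,255). The housing is at (382,263), green half below and cover above, with its seam near row 255 and yellow marks at (356,262) and (411,268). The side view agrees; the purple look-alikes stand apart.

```bash
cat >> h.py <<'E'
def ray(c,uv,z):
    """pixels (N,2) -> world points on plane z"""
    uv=np.atleast_2d(np.asarray(uv,float));W=np.array(c["world_from_camera"])
    r=np.c_[(uv[:,0]-c["cx"])/c["fx"],-(uv[:,1]-c["cy"])/c["fy"],-np.ones(len(uv))]@W[:3,:3].T
    return W[:3,3]+r*((z-W[2,3])/r[:,2])[:,None]
def cloud(c,d):
    v,u=np.mgrid[:480,:640];W=np.array(c["world_from_camera"])
    q=np.stack([(u-c["cx"])/c["fx"]*d,-(v-c["cy"])/c["fy"]*d,-d],-1)
    return q@W[:3,:3].T+W[:3,3]
def rect(c,m,z):
    P=ray(c,np.argwhere(m)[:,::-1],z)[:,:2]
    (x,y),s,a=cv2.minAreaRect((P*1000).astype(np.float32))
    return np.round([x,y,*s,a],1),np.round(cv2.boxPoints(((x,y),s,a))).tolist()
def big(m):
    n,l,s,_=cv2.connectedComponentsWithStats(m.astype(np.uint8));return l==1+np.argmax(s[1:,4])
E
python3 - <<'E'
from h import *
for n in("top","side"):
    z=np.load(n+"0.npz");c={k:z[k] for k in z.files};p,d=z["p"],z["d"]
    hsv=cv2.cvtColor(p,cv2.COLOR_RGB2HSV);H,S,V=[hsv[...,i].astype(int) for i in range(3)]
    X=cloud(c,d);print(n,d[250,250],X[250,250])
    near=(abs(X[...,0]-.5)<.2)&(X[...,1]<.3)&(X[...,1]>-.3)&(d>0)
    hi=near&(X[...,2]>.08)&(X[...,2]<.1)
    m={"orange":(big(near&(X[...,2]>.152)&(X[...,2]<.175)&(S>150)),.162),
     "stand":(big(hi&(H>100)&(H<125)&(S>100)),.092),
     "housing top":(big(hi&(X[...,1]<.03)),.09),
     "green":(big(hi&(H>60)&(H<95)&(S>60)),.09),
     "cover":(big(hi&(S<40)&(X[...,1]<.03)),.09)}
    for k,(mm,h) in m.items():
        print(k,mm.sum(),"medz",np.median(X[mm][:,2]).round(4),*rect(c,mm,h))
        print("   depthrect",[np.round(t,1) for t in cv2.minAreaRect((X[mm][:,:2]*1000).astype(np.float32))])
    y=near&(H>14)&(H<32)&(S>130)&(V>120)&hi
    nn,l,s,cc=cv2.connectedComponentsWithStats(y.astype(np.uint8))
    for i in range(1,nn):
        if s[i,4]>8: print("yellow",s[i,4],cc[i],ray(c,cc[i],.09).round(4))
E
```

```text
top 1.383282 [0.55299154 0.15771871 0.16204031]
orange 205 medz 0.1623 [548.4 165.9  35.1  27.9  89.5] [[534.0, 148.0], [562.0, 148.0], [563.0, 183.0], [535.0, 184.0]]
   depthrect [array([548.5, 166.5]), array([35.2, 28.5]), np.float64(89.7)]
stand 588 medz 0.0923 [5.479e+02 1.658e+02 7.360e+01 8.050e+01 1.000e-01] [[511.0, 206.0], [511.0, 125.0], [585.0, 126.0], [585.0, 206.0]]
   depthrect [array([548.3, 166.8]), array([74. , 80.4]), np.float64(0.1)]
housing top 3579 medz 0.0904 [ 525.5 -157.4  180.2  142.9   82.9] [[443.0, -238.0], [585.0, -256.0], [608.0, -77.0], [466.0, -59.0]]
   depthrect [array([ 525.8, -157.7]), array([180.3, 143.5]), np.float64(82.9)]
green 1779 medz 0.0903 [ 494.3 -153.1  179.2   79.9   82.9] [[444.0, -237.0], [523.0, -247.0], [545.0, -69.0], [466.0, -59.0]]
   depthrect [array([ 494.3, -153.4]), array([179.6,  79.7]), np.float64(83.1)]
cover 1501 medz 0.0901 [ 565.4 -162.3  180.    62.5   82.9] [[523.0, -248.0], [585.0, -255.0], [608.0, -77.0], [545.0, -69.0]]
   depthrect [array([ 565.6, -162.6]), array([180.2,  63.4]), np.float64(82.9)]
yellow 41 [355.
[... 738 characters left out ...]
 -58.0]]
   depthrect [array([ 524.3, -155.4]), array([185.6, 147.4]), np.float64(82.7)]
green 1786 medz 0.0904 [ 498.  -157.7  183.    69.8   83.1] [[452.0, -244.0], [522.0, -253.0], [544.0, -71.0], [474.0, -63.0]]
   depthrect [array([ 498.4, -154.4]), array([180.9,  69.3]), np.float64(83.2)]
cover 1592 medz 0.0901 [ 563.4 -164.4  186.7   62.    82.5] [[521.0, -253.0], [582.0, -261.0], [606.0, -76.0], [545.0, -68.0]]
   depthrect [array([ 565.5, -160.6]), array([186.1,  64.6]), np.float64(83.7)]
yellow 33 [318.36363636 284.78787879] [[ 0.5288 -0.0885  0.09  ]]
yellow 65 [316.64615385 310.47692308] [[ 0.4955 -0.1513  0.09  ]]
yellow 44 [338.25       333.02272727] [[ 0.5123 -0.2225  0.09  ]]
```

>>> arm_command([
  {"dx":0.262,"dy":-0.446,"dz":0.13,"turn":-65,"claw":60},
  {"dx":0.262,"dy":-0.446,"dz":0.13,"turn":-65,"claw":60},
  {"dx":0.262,"dy":-0.446,"dz":0.13,"turn":-65,"claw":60},
  {"dx":0.262,"dy":-0.446,"dz":0.13,"turn":-65,"claw":60},
  {"dx":0.262,"dy":-0.446,"dz":0.13,"turn":-65,"claw":60},
  {"dx":0.262,"dy":-0.446,"dz":0.13,"turn":-65,"claw":60},
  {"dx":0.262,"dy":-0.446,"dz":0.13,"turn":-65,"claw":60},
  {"dx":0.262,"dy":-0.446,"dz":0.13,"turn":-65,"claw":60},
  {"dx":0.25,"dy":-0.6,"dz":0.13,"turn":-70,"claw":60},
  {"dx":0.248,"dy":-0.7,"dz":0.13,"turn":-72,"claw":60},
  {"dx":0.248,"dy":-0.77,"dz":0.13,"turn":-72,"claw":60},
  {"dx":0.248,"dy":-0.77,"dz":0.13,"turn":-72,"claw":60},
])

```text
t: 1.6
eef_pos: [0.5327, -0.0582, 0.3508]
orientation: [-3.141, -0.0, 1.448]
force: [0.8, 0.6, 0.1]
width: 0.763
finger_force: 0.0
```

>>> arm_command([
  {"dz":0,"claw":60},
  {"dz":0,"claw":60},
  {"dz":0,"claw":60},
])

```text
schema error: expected keys dx, dy, dz, turn, claw
```

```bash
cat >> h.py <<'E'
def snap(n,tag):
    c=arm.get_calibration(n);p,d=arm.read_camera(n)
    np.savez(f"{tag}.npz",p=p,d=d,**{k:np.array(v) for k,v in c.items()})
    cv2.imwrite(f"pics/{tag}.png",p[:,:,::-1]);return c,p,d
E
python3 - <<'E'
from h import *
s=arm.sense();print(s["t"],s["eef_pos"],s["orientation"],s["joints"].round(2))
c,p,d=snap("wrist","w1");print(c)
E
```

```text
1.6 [ 0.53272238 -0.0582482   0.35084604] [-3.14144394e+00 -3.63141892e-04  1.44841031e+00] [-0.54  0.15  0.61  1.75 -0.09  1.27 -0.03]
{'fx': 330.789889809669, 'fy': 330.789889809669, 'cx': 314.9344924074677, 'cy': 238.13662673806482, 'world_from_camera': array([[ 9.92611436e-01,  1.17763728e-01,  2.92274157e-02,
         5.40143732e-01],
       [-1.21335435e-01,  9.62383857e-01,  2.43094682e-01,
         6.77307988e-03],
       [ 4.99743097e-04, -2.44844883e-01,  9.69562135e-01,
         5.13150441e-01],
       [ 0.00000000e+00,  0.00000000e+00,  0.00000000e+00,
         1.00000000e+00]])}
```

View pics/w1.png

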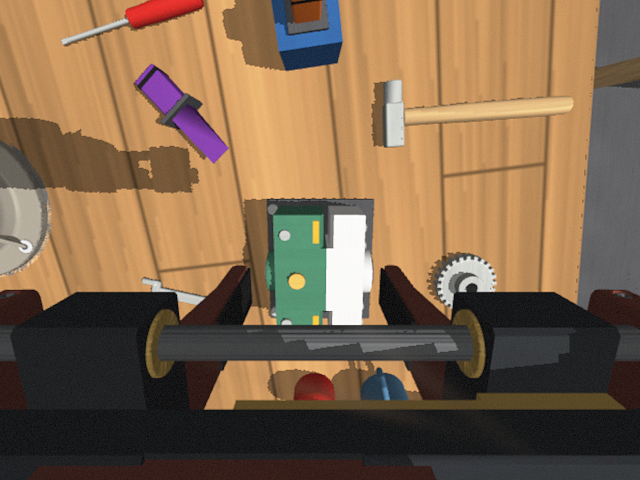

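The wrist view shows the housing at (318,270): the dark left notch slot is around (327,228), with its yellow mark at (316,232). The seam column is about 326, and the stand is at (308,35).

```bash
cat > an.py <<'E'
from h import *
import sys
def seam(tag):
    z=np.load(tag+".npz");c={k:z[k] for k in z.files};p,d=z["p"],z["d"]
    X=cloud(c,d);return c,p,d,X
if __name__=="__main__":
    c,p,d,X=seam(sys.argv[1]); O=np.array([.534,-.158]);a=np.radians(-7.1)
    ex=np.array([np.cos(a),np.sin(a)]);ey=np.array([-np.sin(a),np.cos(a)])
    q=X[...,:2]-O;hx=q@ex*1000;hy=q@ey*1000;Z=X[...,2]
    hsv=cv2.cvtColor(p,cv2.COLOR_RGB2HSV).astype(int)
    top=(abs(Z-.09)<.004)&(d>0)&(hx>-90)&(hx<80)
    g=top&(hsv[...,0]>60)&(hsv[...,0]<95)&(hsv[...,1]>60); w=top&(hsv[...,1]<40)&(hx>-25)&(hsv[...,2]>120)
    for y in range(-95,100,10):
        b=(hy>=y)&(hy<y+10); f=lambda m,q:np.round(np.percentile(hx[m&b],q),1) if (m&b).sum()>15 else None
        print(y,"green",f(g,1),f(g,99),"cover",f(w,1),f(w,99),"medz",np.round(np.median(Z[g&b]),4) if (g&b).any() else None)
    print("hy ends green",np.percentile(hy[g],[.5,99.5]).round(1),"cover",np.percentile(hy[w],[.5,99.5]).round(1))
E
python3 an.py w1; echo; python3 an.py top0
python3 - <<'E'
from h import *
z=np.load("w1.npz");p=z["p"][190:340,250:390];cv2.imwrite("pics/c1.png",cv2.resize(p[:,:,::-1],None,fx=4,fy=4,interpolation=0))
E
```

```text
-95 green None None cover None None medz None
-85 green None None cover None None medz None
-75 green -67.0 -5.6 cover 7.9 50.1 medz 0.0906
-65 green -66.9 -6.3 cover 7.7 49.8 medz 0.0904
-55 green -67.9 -3.5 cover 4.7 49.5 medz 0.0906
-45 green -67.8 0.4 cover 1.8 50.5 medz 0.0906
-35 green -68.7 0.3 cover 1.7 50.0 medz 0.0906
-25 green -68.5 0.2 cover 1.6 49.7 medz 0.0906
-15 green -68.3 0.1 cover 1.5 50.6 medz 0.0905
-5 green -68.1 0.0 cover 1.4 50.4 medz 0.0906
5 green -69.1 -0.1 cover 1.3 50.0 medz 0.0905
15 green -68.8 -0.2 cover 1.2 49.7 medz 0.0905
25 green -68.4 -0.3 cover 1.0 50.5 medz 0.0905
35 green -68.2 -0.4 cover 0.9 50.2 medz 0.0906
45 green -68.0 -6.0 cover 7.6 49.9 medz 0.0905
55 green -68.9 -5.8 cover 7.5 50.0 medz 0.0904
65 green -68.7 -5.9 cover 7.4 50.4 medz 0.0904
75 green -68.4 -5.9 cover 7.9 50.0 medz 0.0904
85 green -68.3 -7.3 cover 7.1 49.9 medz 0.0902
95 green None None cover None None medz None
hy ends green [-66.9  88.3] cover [-67.   88.3]

-95 green -68.6 -11.2 cover 10.1 48.2 medz 0.09
-85 green -69.4 -5.9 cover 10.6 49.9 medz 0.0903
-75 green -68.5 -
[... 186 characters left out ...]
 -68.7 -1.4 cover 0.7 49.1 medz 0.0904
-25 green -69.1 -0.7 cover 1.5 48.1 medz 0.0904
-15 green -72.6 -2.6 cover 1.8 52.8 medz 0.0898
-5 green -69.4 -0.7 cover 1.2 51.1 medz 0.0897
5 green -71.6 -1.5 cover 2.8 52.7 medz 0.0902
15 green -68.5 -1.0 cover 1.6 49.3 medz 0.0901
25 green -69.6 -1.8 cover 0.5 49.5 medz 0.0906
35 green -68.9 -0.7 cover 1.6 48.6 medz 0.0903
45 green -68.2 -8.1 cover 10.0 49.6 medz 0.09
55 green -69.1 -19.7 cover 10.4 48.9 medz 0.0902
65 green -68.7 -20.9 cover 10.2 49.8 medz 0.0907
75 green -69.0 -9.8 cover 9.8 49.0 medz 0.0907
85 green -69.6 -7.1 cover 13.4 48.1 medz 0.0901
95 green None None cover None None medz None
hy ends green [-88.9  88.7] cover [-89.3  88.3]
```

View pics/c1.png

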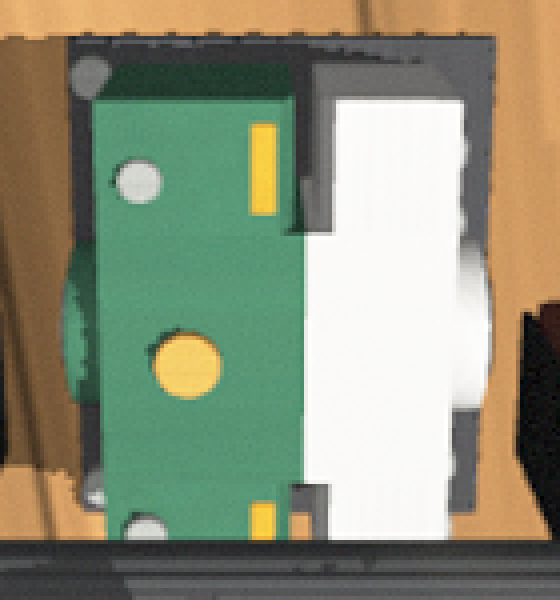

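The crop confirms both halves: the closed seam runs straight from (305,240) to (303,480), with the left notch to the right of the yellow mark at (263,170) and the right notch beginning at row 485. Now the wedge.

>>> arm_command([
  {"dx":0.015,"dy":0.12,"dz":-0.05,"turn":7,"claw":60},
  {"dx":0.015,"dy":0.22,"dz":-0.1,"turn":7,"claw":60},
  {"dx":0.015,"dy":0.22,"dz":-0.1,"turn":7,"claw":60},
  {"dx":0.015,"dy":0.22,"dz":-0.1,"turn":7,"claw":60},
  {"dx":0.015,"dy":0.22,"dz":-0.1,"turn":7,"claw":60},
  {"dx":0.015,"dy":0.22,"dz":-0.1,"turn":7,"claw":60},
])

```text
t: 2.4
eef_pos: [0.5482, 0.163, 0.2508]
orientation: [-3.141, 0.001, 1.57]
force: [-0.1, 0.0, -0.2]
width: 0.761
finger_force: 0.0
```

```bash
cat > st.py <<'E'
from h import *
s=arm.sense();print("t",s["t"],"pos",s["eef_pos"].round(4),"ori",np.degrees(s["orientation"]).round(2),"F",s["force"].round(1),"M",s["moment"].round(2),"w",round(s["width"]*88,1),"ff",s["finger_force"],"qd",abs(s["joint_velocities"]).max().round(3))
E
cat > hd.py <<'E'
from h import *
import sys
def handle(tag,zt):
    z=np.load(tag+".npz");c={k:z[k] for k in z.files};p,d=z["p"],z["d"];X=cloud(c,d)
    hsv=cv2.cvtColor(p,cv2.COLOR_RGB2HSV).astype(int)
    m=big((d>0)&(abs(X[...,2]-zt)<.006)&(hsv[...,0]<16)&(hsv[...,1]>150)&(hsv[...,2]>90))
    print(tag,m.sum(),"z",np.median(X[m][:,2]).round(4),[np.round(t,1) for t in cv2.minAreaRect((X[m][:,:2]*1000).astype(np.float32))],*rect(c,m,zt))
if __name__=="__main__": handle(sys.argv[1],float(sys.argv[2]))
E
python3 st.py; python3 -c "
from h import *
snap('wrist','w2')"; python3 hd.py w2 .162
```

```text
t 2.4 pos [0.5482 0.163  0.2508] ori [-1.7998e+02  5.0000e-02  8.9950e+01] F [-0.1  0.  -0.2] M [-0.06  0.05  0.05] w 67.0 ff 0.0 qd 0.022
w2 399 z 0.1615 [array([548.9, 167.5]), array([29.2, 35.2]), np.float64(1.0)] [548.9 168.1  28.9  35.4   0.9] [[534.0, 186.0], [535.0, 150.0], [564.0, 151.0], [563.0, 186.0]]
```

>>> arm_command([
  {"dx":0.0005,"dy":0.004,"dz":-0.05,"turn":0,"claw":60},
  {"dx":0.0005,"dy":0.004,"dz":-0.1,"turn":0,"claw":60},
  {"dx":0.0005,"dy":0.004,"dz":-0.14,"turn":0,"claw":60},
  {"dx":0.0005,"dy":0.004,"dz":-0.14,"turn":0,"claw":60},
  {"dx":0.0005,"dy":0.004,"dz":-0.14,"turn":0,"claw":255},
  {"dx":0.0005,"dy":0.004,"dz":-0.14,"turn":0,"claw":255},
  {"dx":0.0005,"dy":0.004,"dz":-0.14,"turn":0,"claw":255},
  {"dx":0.0005,"dy":0.004,"dz":-0.14,"turn":0,"claw":255},
], squeeze=50)

```text
t: 3.45
eef_pos: [0.5492, 0.1679, 0.1117]
orientation: [3.14, -0.001, 1.571]
force: [3.5, -0.7, 2.2]
width: 0.349
finger_force: 1.9
```

```bash
python3 st.py
```

```text
t 3.45 pos [0.5492 0.1679 0.1117] ori [ 1.7993e+02 -4.0000e-02  8.9990e+01] F [ 3.5 -0.7  2.2] M [-0.27 -0.83  0.09] w 30.7 ff 1.9425293058156967 qd 0.014
```

>>> arm_command([
  {"dx":0,"dy":0,"dz":0,"turn":0,"claw":255},
  {"dx":0,"dy":0,"dz":0,"turn":0,"claw":255},
  {"dx":0,"dy":0,"dz":0,"turn":0,"claw":255},
])

```text
t: 3.82
eef_pos: [0.5493, 0.1678, 0.1116]
orientation: [3.141, -0.001, 1.57]
force: [0.5, -0.2, 5.9]
width: 0.342
finger_force: 49.9
```

```bash
python3 st.py
```

```text
t 3.825 pos [0.5493 0.1678 0.1116] ori [ 1.7994e+02 -3.0000e-02  8.9970e+01] F [ 0.5 -0.2  5.9] M [-0.05  0.28  0.03] w 30.1 ff 49.885032176971436 qd 0.001
```

>>> arm_command([
  {"dx":0,"dy":0,"dz":0.05,"turn":0,"claw":255},
  {"dx":0,"dy":0,"dz":0.1,"turn":0,"claw":255},
  {"dx":0,"dy":0,"dz":0.14,"turn":0,"claw":255},
  {"dx":0.003,"dy":-0.05,"dz":0.14,"turn":-3,"claw":255},
  {"dx":0.003,"dy":-0.1,"dz":0.14,"turn":-6.9,"claw":255},
  {"dx":0.003,"dy":-0.15,"dz":0.14,"turn":-6.9,"claw":255},
  {"dx":0.003,"dy":-0.2,"dz":0.14,"turn":-6.9,"claw":255},
  {"dx":0.003,"dy":-0.24,"dz":0.14,"turn":-6.9,"claw":255},
  {"dx":0.003,"dy":-0.259,"dz":0.14,"turn":-6.9,"claw":255},
  {"dx":0.003,"dy":-0.259,"dz":0.12,"turn":-6.9,"claw":255},
  {"dx":0.003,"dy":-0.259,"dz":0.1,"turn":-6.9,"claw":255},
  {"dx":0.003,"dy":-0.259,"dz":0.1,"turn":-6.9,"claw":255},
])

```text
t: 5.32
eef_pos: [0.5499, -0.0911, 0.209]
orientation: [-3.137, 0.001, 1.45]
force: [0.5, 0.4, -3.0]
width: 0.336
finger_force: 49.9
```

```bash
python3 st.py; python3 - <<'E'
from h import *
c,p,d=snap("wrist","w3");c2,p2,d2=snap("side","s3")
a=p[150:480,200:440];b=cv2.resize(p2[230:390,250:410],None,fx=3,fy=3,interpolation=0)
cv2.imwrite("pics/c3.png",np.hstack([cv2.resize(a,(320,480)),b])[:,:,::-1])
E
```

```text
t 5.325 pos [ 0.5499 -0.0911  0.209 ] ori [-1.7973e+02  4.0000e-02  8.3070e+01] F [ 0.5  0.4 -3. ] M [-0.08  0.07 -0.05] w 29.6 ff 49.88211214542389 qd 0.039
```

View pics/c3.png

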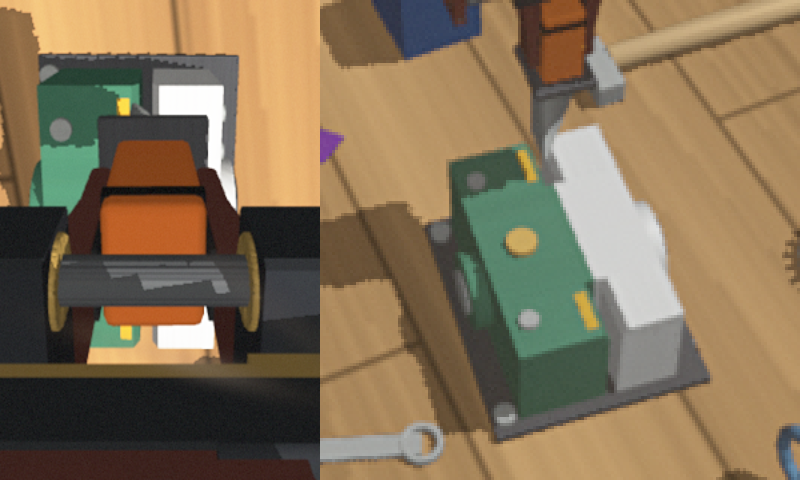

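The left crop shows the wedge held straight in the gripper. The right crop shows its tip at about (545,180) just above the left notch, flat face to the green half.

>>> arm_command([
  {"dx":0.0005,"dy":0,"dz":0,"turn":0,"claw":255},
  {"dx":0.0005,"dy":0,"dz":0,"turn":0,"claw":255},
  {"dx":0.0005,"dy":0,"dz":0,"turn":0,"claw":255},
])

```text
t: 5.8
eef_pos: [0.5524, -0.0913, 0.2113]
orientation: [3.141, -0.0, 1.45]
force: [-0.6, -0.1, -3.3]
width: 0.341
finger_force: 49.9
```

```bash
python3 st.py; python3 - <<'E'
from h import *
from an import seam
# blade flat face / handle in housing frame from wrist depth: handle faces
c,p,d=snap("wrist","w4");X=cloud(c,d);a=np.radians(-6.9);ex=np.array([np.cos(a),np.sin(a)]);ey=np.array([-ex[1],ex[0]])
q=X[...,:2]-[.5345,-.158];hx=q@ex*1000;hy=q@ey*1000;Z=X[...,2]
hsv=cv2.cvtColor(p,cv2.COLOR_RGB2HSV).astype(int)
o=(hsv[...,0]<16)&(hsv[...,1]>150)&(hsv[...,2]>90)&(abs(hy-68)<40)&(abs(hx)<40)
zt=np.percentile(Z[o],95);t=o&(Z>zt-.004);print("handle top z",zt,"hx",np.percentile(hx[t],[1,99]),"hy",np.percentile(hy[t],[1,99]))
f=(hsv[...,1]<80)&(hy>90)&(hy<98)&(abs(hx)<40)&(Z>.1)&(Z<.2);print("flange z",np.median(Z[f]),np.percentile(hx[f],[1,99]),"hy max",hy[(abs(hx-9)<20)&(Z>.12)&(Z<.19)&(hsv[...,1]<80)].max())
g=(abs(Z-.09)<.004)&(hsv[...,0]>60)&(hsv[...,0]<95)&(hsv[...,1]>60)
w=(abs(Z-.09)<.004)&(hsv[...,1]<40)&(hsv[...,2]>120)&(hx<80)&(hx>-20)
for y in range(-90,95,10):
    b=(hy>=y)&(hy<y+10);print(y,np.percentile(hx[g&b],99).round(1) if (g&b).sum()>10 else None,np.percentile(hx[w&b],[1,99]).round(1) if (w&b).sum()>10 else None)
E
```

```text
t 5.8 pos [ 0.5524 -0.0913  0.2113] ori [ 1.7997e+02 -1.0000e-02  8.3080e+01] F [-0.6 -0.1 -3.3] M [-0.02  0.11  0.05] w 30.0 ff 49.88200306892395 qd 0.003
handle top z 0.26266212271608597 hx [-5.11113322 23.51438569] hy [51.52373386 85.81982685]
flange z 0.19771957370262844 [-13.06552809  31.24588895] hy max 82.61068430533194
-90 -6.4 [ 7.4 49.3]
-80 -8.2 [ 8.6 50. ]
-70 -27.5 [45.8 48.6]
-60 None None
-50 None None
-40 None None
-30 None None
-20 None None
-10 None None
0 None None
10 -41.7 None
20 -37.3 None
30 -29.4 [46.5 50.2]
40 -28.2 [46.1 50.1]
50 -28.6 [45.9 50.5]
60 -28.3 [45.6 50.3]
70 -6.4 [ 7.8 49.9]
80 -7.0 [ 7.8 50.3]
90 None None
```

>>> arm_command([
  {"dx":0.0008,"dy":0,"dz":-0.01,"turn":0,"claw":255},
  {"dx":0.0008,"dy":0,"dz":-0.02,"turn":0,"claw":255},
  {"dx":0.0008,"dy":0,"dz":-0.03,"turn":0,"claw":255},
  {"dx":0.0008,"dy":0,"dz":-0.04,"turn":0,"claw":255},
  {"dx":0.0008,"dy":0,"dz":-0.045,"turn":0,"claw":255},
  {"dx":0.0008,"dy":0,"dz":-0.05,"turn":0,"claw":255},
  {"dx":0.0008,"dy":0,"dz":-0.05,"turn":0,"claw":255},
])

```text
t: 6.72
eef_pos: [0.5529, -0.0913, 0.1607]
orientation: [-3.141, 0.0, 1.45]
force: [0.8, -0.5, -3.5]
width: 0.341
finger_force: 49.9
```

```bash
python3 st.py
```

```text
t 6.725 pos [ 0.5529 -0.0913  0.1607] ori [-179.97    0.     83.07] F [ 0.8 -0.5 -3.5] M [-0.03  0.22 -0.02] w 30.0 ff 49.88187789916992 qd 0.008
```

>>> arm_command([
  {"dx":0,"dy":0,"dz":-0.004,"turn":0,"claw":255},
  {"dx":0,"dy":0,"dz":-0.008,"turn":0,"claw":255},
  {"dx":0,"dy":0,"dz":-0.012,"turn":0,"claw":255},
  {"dx":0,"dy":0,"dz":-0.016,"turn":0,"claw":255},
  {"dx":0,"dy":0,"dz":-0.019,"turn":0,"claw":255},
  {"dx":0,"dy":0,"dz":-0.019,"turn":0,"claw":255},
  {"dx":0,"dy":0,"dz":-0.019,"turn":0,"claw":255},
])

```text
t: 7.6
eef_pos: [0.5527, -0.0912, 0.1413]
orientation: [-3.141, 0.0, 1.45]
force: [-3.0, 0.9, -4.0]
width: 0.339
finger_force: 49.9
```

```bash
cat > gap.py <<'E'
from h import *
import sys
# cover outer/inner edges vs the closed pose, from the top view, robust line per end (housing frame)
def prof(c,p,d):
    X=cloud(c,d);a=np.radians(-6.9);ex=np.array([np.cos(a),np.sin(a)]);ey=np.array([-ex[1],ex[0]])
    q=X[...,:2]-[.5345,-.158];hx=q@ex*1000;hy=q@ey*1000;Z=X[...,2]
    hsv=cv2.cvtColor(p,cv2.COLOR_RGB2HSV).astype(int)
    w=(abs(Z-.09)<.006)&(d>0)&(hsv[...,1]<40)&(hsv[...,2]>110)&(hx>-5)&(hx<90)&(abs(hy)<95)
    r={}
    for y in range(-85,86,10):
        b=w&(abs(hy-y)<5)
        if b.sum()>20: r[y]=(np.percentile(hx[b],2),np.percentile(hx[b],98))
    return r
tag=sys.argv[1];c,p,d=snap("top",tag)
z=np.load("top0.npz");r0=prof({k:z[k] for k in z.files},z["p"],z["d"]);r=prof(c,p,d)
D=[(y,r[y][i]-r0[y][i]) for y in r0 if y in r for i in ((0,1) if abs(y)<45 else (1,)) if abs(y)!=5 and abs(y)!=15]
D=np.array(D);print(D.round(1).tolist())
k=np.polyfit(D[:,0],D[:,1],1);print("left %.1f right %.1f"%(np.polyval(k,68),np.polyval(k,-68)))
E
python3 st.py; python3 gap.py g1
```

```text
t 7.6 pos [ 0.5527 -0.0912  0.1413] ori [-1.7996e+02  1.0000e-02  8.3070e+01] F [-3.   0.9 -4. ] M [-0.    0.63 -0.13] w 29.8 ff 49.87896502017975 qd 0.003
[[-85.0, -0.3], [-75.0, 0.0], [-65.0, 0.7], [-55.0, -1.4], [-45.0, 2.0], [-35.0, 2.2], [-35.0, 0.7], [-25.0, 1.0], [-25.0, 1.4]]
left 4.3 right 0.1
```

>>> arm_command([
  {"dx":0,"dy":0,"dz":0.02,"turn":0,"claw":255},
  {"dx":0,"dy":0,"dz":0.05,"turn":0,"claw":255},
  {"dx":0,"dy":0,"dz":0.075,"turn":0,"claw":255},
  {"dx":0,"dy":0,"dz":0.08,"turn":0,"claw":255},
  {"dx":-0.006,"dy":-0.05,"dz":0.08,"turn":0,"claw":255},
  {"dx":-0.012,"dy":-0.1,"dz":0.08,"turn":0,"claw":255},
  {"dx":-0.0163,"dy":-0.135,"dz":0.08,"turn":0,"claw":255},
  {"dx":-0.0163,"dy":-0.135,"dz":0.07,"turn":0,"claw":255},
  {"dx":-0.0163,"dy":-0.135,"dz":0.07,"turn":0,"claw":255},
  {"dx":-0.0163,"dy":-0.135,"dz":0.07,"turn":0,"claw":255},
])

```text
t: 8.9
eef_pos: [0.5372, -0.2248, 0.2115]
orientation: [-3.141, -0.001, 1.452]
force: [-0.3, 0.6, -3.5]
width: 0.341
finger_force: 49.9
```

```bash
python3 st.py; python3 gap.py g2; python3 - <<'E'
from h import *
c,p,d=snap("wrist","w5");c2,p2,d2=snap("side","s5")
a=p[150:480,200:440];b=cv2.resize(p2[230:390,250:410],None,fx=3,fy=3,interpolation=0)
cv2.imwrite("pics/c5.png",np.hstack([cv2.resize(a,(320,480)),b])[:,:,::-1])
E
```

```text
t 8.9 pos [ 0.5372 -0.2248  0.2115] ori [-1.7997e+02 -3.0000e-02  8.3200e+01] F [-0.3  0.6 -3.5] M [-0.08  0.01 -0.02] w 30.0 ff 49.88209068775177 qd 0.008
[[-55.0, 0.1], [-45.0, 1.8], [-35.0, 2.0], [-35.0, 0.5], [-25.0, 2.3], [-25.0, 2.4], [25.0, 4.7], [25.0, 4.1], [35.0, 2.9], [35.0, 4.5], [45.0, 5.6], [55.0, 4.9], [65.0, 6.3], [75.0, 5.5], [85.0, 7.7]]
left 6.0 right 0.1
```

View pics/c5.png

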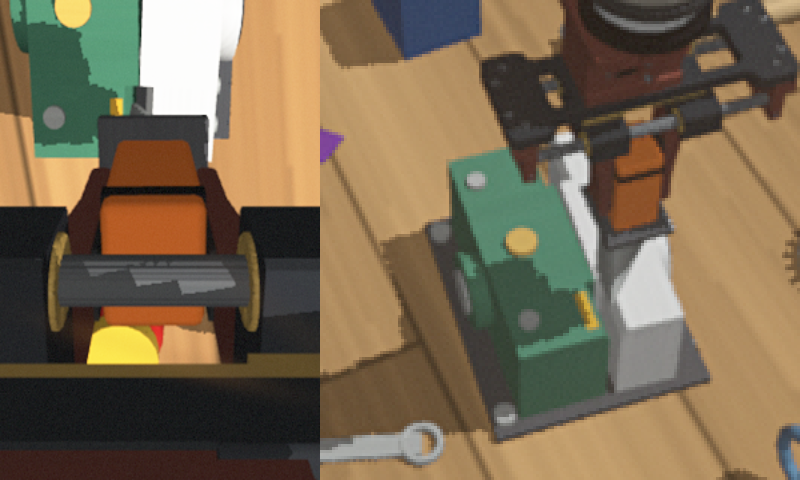

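The left crop shows the wedge still straight in the grip. The right crop shows the tip at about (605,255) over the right notch, with the cover skewed open at its left end (about 6 mm measured).

>>> arm_command([
  {"dx":-0.0004,"dy":0,"dz":-0.012,"turn":0,"claw":255},
  {"dx":-0.0004,"dy":0,"dz":-0.024,"turn":0,"claw":255},
  {"dx":-0.0004,"dy":0,"dz":-0.036,"turn":0,"claw":255},
  {"dx":-0.0004,"dy":0,"dz":-0.046,"turn":0,"claw":255},
  {"dx":-0.0004,"dy":0,"dz":-0.05,"turn":0,"claw":255},
  {"dx":-0.0004,"dy":0,"dz":-0.055,"turn":0,"claw":255},
  {"dx":-0.0004,"dy":0,"dz":-0.06,"turn":0,"claw":255},
  {"dx":-0.0004,"dy":0,"dz":-0.065,"turn":0,"claw":255},
  {"dx":-0.0004,"dy":0,"dz":-0.07,"turn":0,"claw":255},
  {"dx":-0.0004,"dy":0,"dz":-0.07,"turn":0,"claw":255},
])

```text
t: 10.3
eef_pos: [0.5359, -0.2263, 0.1411]
orientation: [-3.141, 0.0, 1.45]
force: [-3.0, -0.0, -4.4]
width: 0.339
finger_force: 49.9
```

```bash
python3 st.py; python3 gap.py g3
```

```text
t 10.3 pos [ 0.5359 -0.2263  0.1411] ori [-1.7994e+02  1.0000e-02  8.3070e+01] F [-3.  -0.  -4.4] M [-0.21  0.82 -0.07] w 29.8 ff 49.87969636917114 qd 0.004
[[-45.0, 6.9], [-35.0, 8.2], [-35.0, 5.2], [-25.0, 4.7], [-25.0, 5.3], [25.0, 5.8], [25.0, 6.4], [35.0, 5.0], [35.0, 4.9], [45.0, 7.4], [55.0, 4.4], [65.0, 6.4], [75.0, 5.0], [85.0, 7.1]]
left 5.8 right 6.2
```

>>> arm_command([
  {"dx":0,"dy":0,"dz":-0.004,"turn":0,"claw":255},
  {"dx":0,"dy":0,"dz":-0.008,"turn":0,"claw":255},
  {"dx":0,"dy":0,"dz":-0.012,"turn":0,"claw":255},
  {"dx":0,"dy":0,"dz":-0.016,"turn":0,"claw":255},
  {"dx":0,"dy":0,"dz":-0.02,"turn":0,"claw":255},
  {"dx":0,"dy":0,"dz":-0.02,"turn":0,"claw":255},
  {"dx":0,"dy":0,"dz":-0.02,"turn":0,"claw":255},
])

```text
t: 11.22
eef_pos: [0.5359, -0.2263, 0.1215]
orientation: [-3.141, 0.0, 1.45]
force: [-3.6, -0.6, -3.2]
width: 0.341
finger_force: 49.9
```

```bash
python3 st.py; python3 gap.py g4
```

```text
t 11.225 pos [ 0.5359 -0.2263  0.1215] ori [-179.95    0.     83.08] F [-3.6 -0.6 -3.2] M [-0.16  1.13  0.02] w 30.0 ff 49.88343000411987 qd 0.001
[[-45.0, 11.5], [-35.0, 17.4], [-35.0, 10.2], [-25.0, 10.5], [-25.0, 9.7], [25.0, 7.0], [25.0, 8.7], [35.0, 7.1], [35.0, 7.2], [45.0, 6.9], [55.0, 5.0], [65.0, 6.9], [75.0, 4.7], [85.0, 4.8]]
left 5.4 right 14.0
```

>>> arm_command([
  {"dx":0,"dy":0,"dz":0.03,"turn":0,"claw":255},
  {"dx":0,"dy":0,"dz":0.07,"turn":0,"claw":255},
  {"dx":0,"dy":0,"dz":0.095,"turn":0,"claw":255},
  {"dx":0,"dy":0,"dz":0.1,"turn":0,"claw":255},
  {"dx":0.006,"dy":0.05,"dz":0.1,"turn":0,"claw":255},
  {"dx":0.0125,"dy":0.1,"dz":0.1,"turn":0,"claw":255},
  {"dx":0.0168,"dy":0.135,"dz":0.1,"turn":0,"claw":255},
  {"dx":0.0168,"dy":0.135,"dz":0.09,"turn":0,"claw":255},
  {"dx":0.0168,"dy":0.135,"dz":0.09,"turn":0,"claw":255},
  {"dx":0.0168,"dy":0.135,"dz":0.09,"turn":0,"claw":255},
])

```text
t: 12.52
eef_pos: [0.5529, -0.0929, 0.2118]
orientation: [-3.142, 0.001, 1.448]
force: [-1.2, -0.8, -3.5]
width: 0.34
finger_force: 49.9
```

```bash
python3 st.py; python3 gap.py g5
```

```text
t 12.525 pos [ 0.5529 -0.0929  0.2118] ori [-1.800e+02  3.000e-02  8.294e+01] F [-1.2 -0.8 -3.5] M [-0.08  0.05 -0.  ] w 30.0 ff 49.88198518753052 qd 0.006
[[-85.0, 12.1], [-75.0, 11.6], [-65.0, 12.6], [-55.0, 9.4], [-45.0, 11.1], [-35.0, 9.0], [-35.0, 8.2]]
left 1.9 right 11.4
```

>>> arm_command([
  {"dx":0,"dy":0,"dz":-0.012,"turn":0,"claw":255},
  {"dx":0,"dy":0,"dz":-0.024,"turn":0,"claw":255},
  {"dx":0,"dy":0,"dz":-0.036,"turn":0,"claw":255},
  {"dx":0,"dy":0,"dz":-0.048,"turn":0,"claw":255},
  {"dx":0,"dy":0,"dz":-0.06,"turn":0,"claw":255},
  {"dx":0,"dy":0,"dz":-0.068,"turn":0,"claw":255},
  {"dx":0,"dy":0,"dz":-0.074,"turn":0,"claw":255},
  {"dx":0,"dy":0,"dz":-0.08,"turn":0,"claw":255},
  {"dx":0,"dy":0,"dz":-0.086,"turn":0,"claw":255},
  {"dx":0,"dy":0,"dz":-0.093,"turn":0,"claw":255},
  {"dx":0,"dy":0,"dz":-0.093,"turn":0,"claw":255},
  {"dx":0,"dy":0,"dz":-0.093,"turn":0,"claw":255},
])

```text
t: 14.08
eef_pos: [0.5528, -0.0913, 0.1183]
orientation: [-3.141, 0.0, 1.45]
force: [-2.7, -0.0, -3.6]
width: 0.344
finger_force: 49.9
```

```bash
python3 st.py; python3 gap.py g6
```

```text
t 14.075 pos [ 0.5528 -0.0913  0.1183] ori [-1.7995e+02  2.0000e-02  8.3080e+01] F [-2.7 -0.  -3.6] M [-0.08  0.68 -0.04] w 30.3 ff 49.88042235374451 qd 0.009
[[-85.0, 12.5], [-75.0, 10.0], [-65.0, 12.5], [-55.0, 11.0], [-45.0, 12.2], [-35.0, 11.7], [-35.0, 10.3], [-25.0, 10.9], [-25.0, 12.2]]
left 11.0 right 11.5
```

>>> arm_command([
  {"dx":0,"dy":0,"dz":0.03,"turn":0,"claw":255},
  {"dx":0,"dy":0,"dz":0.07,"turn":0,"claw":255},
  {"dx":0,"dy":0,"dz":0.12,"turn":0,"claw":255},
  {"dx":0,"dy":0,"dz":0.135,"turn":0,"claw":255},
  {"dx":-0.003,"dy":0.05,"dz":0.135,"turn":3,"claw":255},
  {"dx":-0.003,"dy":0.1,"dz":0.135,"turn":6.9,"claw":255},
  {"dx":-0.003,"dy":0.15,"dz":0.135,"turn":6.9,"claw":255},
  {"dx":-0.003,"dy":0.2,"dz":0.135,"turn":6.9,"claw":255},
  {"dx":-0.0035,"dy":0.24,"dz":0.135,"turn":6.9,"claw":255},
  {"dx":-0.0035,"dy":0.259,"dz":0.135,"turn":6.9,"claw":255},
  {"dx":-0.0035,"dy":0.259,"dz":0.135,"turn":6.9,"claw":255},
  {"dx":-0.0035,"dy":0.259,"dz":0.135,"turn":6.9,"claw":255},
])

```text
t: 15.62
eef_pos: [0.55, 0.1652, 0.2538]
orientation: [3.142, 0.001, 1.567]
force: [0.4, -0.4, -3.1]
width: 0.34
finger_force: 49.9
```

>>> arm_command([
  {"dx":0,"dy":0,"dz":0,"turn":0,"claw":255},
  {"dx":0,"dy":0,"dz":0,"turn":0,"claw":255},
])

```text
t: 15.88
eef_pos: [0.5499, 0.1664, 0.2541]
orientation: [3.141, 0.0, 1.568]
force: [-0.6, 0.1, -2.9]
width: 0.336
finger_force: 49.9
```

```bash
python3 st.py; python3 gap.py g7; python3 - <<'E'
from h import *
z=np.load("g7.npz");p=z["p"][220:310,330:435];cv2.imwrite("pics/c7.png",cv2.resize(p[:,:,::-1],None,fx=6,fy=6,interpolation=0))
E
```

```text
t 15.875 pos [0.5499 0.1664 0.2541] ori [179.98   0.    89.87] F [-0.6  0.1 -2.9] M [-0.06  0.05 -0.03] w 29.6 ff 49.88192796707153 qd 0.007
[[-85.0, 12.0], [-75.0, 10.5], [-65.0, 12.6], [-55.0, 10.9], [-45.0, 12.0], [-35.0, 12.2], [-35.0, 9.8], [-25.0, 11.8], [-25.0, 11.9], [25.0, 12.2], [25.0, 11.5], [35.0, 11.4], [35.0, 12.1], [45.0, 11.8], [55.0, 12.2], [65.0, 12.1], [75.0, 12.4], [85.0, 12.1]]
left 12.1 right 11.4
```

View pics/c7.png

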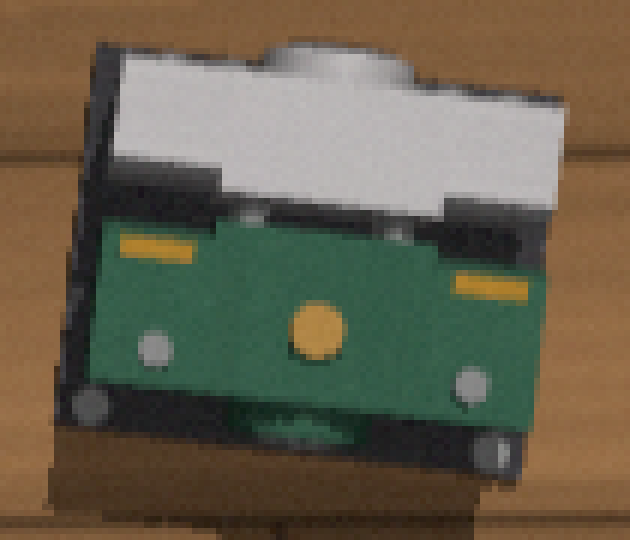

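The crop shows the cover pulled off parallel, with an even gap at both ends: from (160,195) on the left to (490,240) on the right, about 12 mm. Now the wedge goes back.

>>> arm_command([
  {"dx":-0.0005,"dy":0.0013,"dz":0,"turn":0.1,"claw":255},
  {"dx":-0.0005,"dy":0.0013,"dz":-0.03,"turn":0.1,"claw":255},
  {"dx":-0.0005,"dy":0.0013,"dz":-0.06,"turn":0.1,"claw":255},
  {"dx":-0.0005,"dy":0.0013,"dz":-0.09,"turn":0.1,"claw":255},
  {"dx":-0.0005,"dy":0.0013,"dz":-0.12,"turn":0.1,"claw":255},
  {"dx":-0.0005,"dy":0.0013,"dz":-0.135,"turn":0.1,"claw":255},
  {"dx":-0.0005,"dy":0.0013,"dz":-0.139,"turn":0.1,"claw":255},
  {"dx":-0.0005,"dy":0.0013,"dz":-0.141,"turn":0.1,"claw":255},
  {"dx":-0.0005,"dy":0.0013,"dz":-0.141,"turn":0.1,"claw":255},
])

```text
t: 17.05
eef_pos: [0.5498, 0.1692, 0.1138]
orientation: [3.14, -0.001, 1.572]
force: [-0.1, 0.1, -3.0]
width: 0.338
finger_force: 49.9
```

```bash
python3 st.py
```

```text
t 17.05 pos [0.5498 0.1692 0.1138] ori [ 1.7992e+02 -4.0000e-02  9.0070e+01] F [-0.1  0.1 -3. ] M [-0.1   0.1  -0.01] w 29.7 ff 49.88201379776001 qd 0.002
```

>>> arm_command([
  {"dx":-0.0005,"dy":-0.0013,"dz":-0.001,"turn":0,"claw":255},
  {"dx":-0.0005,"dy":-0.0013,"dz":-0.002,"turn":0,"claw":255},
  {"dx":-0.0005,"dy":-0.0013,"dz":-0.0025,"turn":0,"claw":255},
  {"dx":-0.0005,"dy":-0.0013,"dz":-0.0025,"turn":0,"claw":255},
])

```text
t: 17.55
eef_pos: [0.5489, 0.1675, 0.1116]
orientation: [3.141, -0.001, 1.572]
force: [-3.3, -1.4, 7.7]
width: 0.342
finger_force: 49.9
```

```bash
python3 st.py
```

```text
t 17.55 pos [0.5489 0.1675 0.1116] ori [ 1.7999e+02 -4.0000e-02  9.0060e+01] F [-3.3 -1.4  7.7] M [-0.29  0.84 -0.02] w 30.1 ff 49.88653779029846 qd 0.002
```

Seated on the stand. Next I open the gripper and lift clear.

>>> arm_command([
  {"dx":0,"dy":0,"dz":0,"turn":0,"claw":90},
  {"dx":0,"dy":0,"dz":0,"turn":0,"claw":90},
  {"dx":0,"dy":0,"dz":0,"turn":0,"claw":90},
  {"dx":0,"dy":0,"dz":0,"turn":0,"claw":90},
  {"dx":0,"dy":0,"dz":0.02,"turn":0,"claw":90},
  {"dx":0,"dy":0,"dz":0.06,"turn":0,"claw":90},
  {"dx":0,"dy":0,"dz":0.11,"turn":0,"claw":90},
  {"dx":0,"dy":0,"dz":0.16,"turn":0,"claw":90},
  {"dx":-0.05,"dy":0.05,"dz":0.17,"turn":0,"claw":90},
  {"dx":-0.1,"dy":0.1,"dz":0.17,"turn":0,"claw":90},
  {"dx":-0.1,"dy":0.15,"dz":0.17,"turn":0,"claw":90},
  {"dx":-0.1,"dy":0.15,"dz":0.17,"turn":0,"claw":90},
])

```text
t: 19.05
eef_pos: [0.446, 0.3232, 0.2802]
orientation: [-3.141, -0.002, 1.581]
force: [0.0, -1.3, -0.8]
width: 0.644
finger_force: 0.0
```

```bash
python3 st.py; python3 gap.py g8|tail -1; python3 - <<'E'
from h import *
p,d=snap("top","t9")[1:];p2,_=snap("side","s9")[1:]
cv2.imwrite("pics/c9.png",np.hstack([p[100:400,120:520],p2[100:400,120:520]])[:,:,::-1])
E
python3 hd.py t9 .162
```

```text
t 19.05 pos [0.446  0.3232 0.2802] ori [-1.7996e+02 -9.0000e-02  9.0600e+01] F [ 0.  -1.3 -0.8] M [-0.06  0.01  0.01] w 56.6 ff 0.0 qd 0.08
left 12.0 right 11.3
t9 179 z 0.162 [array([548.4, 167. ]), array([28.3, 33.4]), np.float64(0.0)] [548.4 167.   28.   32.5   0. ] [[534.0, 183.0], [534.0, 151.0], [562.0, 151.0], [562.0, 183.0]]
```

View pics/c9.png

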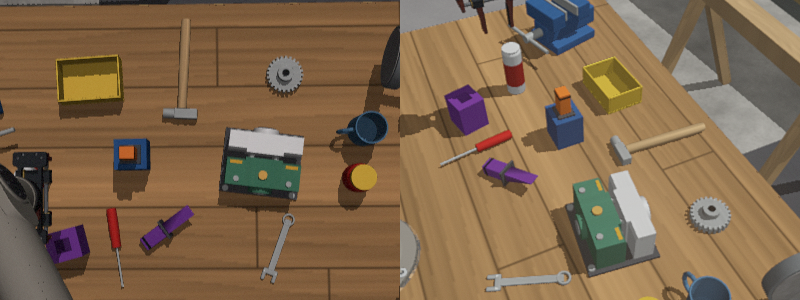

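The wedge stands upright in its blue stand at (130,153) in the top crop and (563,110) in the side crop. The cover is open evenly at (262,145), and the bystanders are where they were.

```bash
python3 -c "
from h import *
print(arm.job_done())"
```

```text
the job is handed in; nothing more can be done
None
```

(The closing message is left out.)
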